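# Load the slow cooker under its half-raised lid

### The arm

A 6-joint arm with a two-finger parallel gripper is mounted at the origin on the work surface. World frame = base frame: x ahead of the robot, y to its left, z up, the work surface at z = 0. Lengths are in m, angles in rad, forces in N, time in s.
With the tool pointing down it reaches from about 0.3 to 0.875 m from the base axis. Payload 6.4 kg.
Tool frame: the origin (TCP) lies midway between the tips of the shut fingers; the grasp point (between the pads) lies 19 mm behind it (grip_point_offset is the distance from the TCP to the grasp point, in m); z points along the fingers, y is the line along which they close (so a half turn about z gives the same grasp; the last joint's range is limited). The gripper opens to 85 mm and grips with 20 to 120 N. Pads are 22 mm wide; open, the fingers measure 114 mm over their backs; the gripper's body (76 mm by 85 mm) begins 54 mm behind the grasp point. The pads swing forward as they close: fully open they stand 13 mm farther back than shut.
Start: joints at [-1.489, 0.181, 1.607, -0, 1.354, -0.206], TCP at [0.163, -0.551, 0.231] pointing down, gripper open.
Joint ranges: [-2.99, 2.99], [-0.89, 2.07], [0.3, 2.58], [-1.14, 4.28], [0, 2.63], [-3.12, 3.12]. Speed limits (rad/s): [2.57, 2.57, 3.01, 3.14, 3.14, 3.14].

### API

Orientations are given as a unit quaternion [w, x, y, z].
In Python, from station import * gives the robot as it stands.
- The arm moves only by the shell command python3 -m creep 'ROWS' [OPENING] [FORCE]. ROWS is JSON, a list of rows, each a list of 2 entries, a list of its own where there are three numbers: the shift along the tool's x, y, z each as a share of 0.2 m, from -1 to 1, then the turn, a rotation vector about the tool's x, y, z each as a share of pi rad, from -1 to 1. In form: [[[x, y, z], [rx, ry, rz]], ...]. A call has 1 to 12 rows; each row shifts and turns the commanded pose from where the row before left it, along the tool's axes as they then stand; what a row does not reach is not made up. A row lasts 1/12 s, in which the tool goes at most 41.7 mm and 7.16 degrees, less where a joint would pass 70% of its speed; a pose out of reach is approached as far as the arm can. A call with a number of a shift or a turn outside -1 to 1 is refused whole. A call with a gripper value outside its range is refused whole. OPENING is the finger opening in mm, from 0 to 85.4, set as the call begins (- or left out, the last holds). The fingers move at their own pace and stop on an object; FORCE is the grip in N (left out, the last holds). Time passes only in rows, so rows that do not move let the fingers close. It gives the time, the measured TCP pose, the force, the opening and the grip force at its end, in the units of the state.
- sense(): the state, without advancing time (a new reading comes with each control period).
- capture(name): name is "scene" or "top" or "wrist"; returns the picture (420x560x3 uint8, red, green, blue); there is no depth.
- calibration(name): a dict with "fovy" (degrees; the focal length in pixels is half the picture's height over the tangent of half this angle, whatever the lens; pixels are square), "cx", "cy" (the principal point, pixels), "rvec" (rotation vector, rad) and "tvec" (3), from world to camera coordinates, as OpenCV has them. Camera axes: x right, y down, z forward; pixel columns grow to the right and rows downward; lengths in m; the calibration is good to about 2 mm. A picture is of the moment at which its call begins: read the wrist's pose just before it. calibration takes no time and is no camera call; for the wrist camera it gives the pose at the moment of the call.
- hand_in(): hands the job in; it is judged then, once.
The state is a dict: "clock": time; "joints": joint angles; "joint_velocities": joint speeds; "joint_torque": joint torques, N m; "eef_pos": TCP position; "tcp_rot": TCP orientation; "wrist_force": force on the tool from outside, world axes, zero at the start; "wrist_torque": the same for the moment, N m; "finger_gap": finger opening in m; "finger_force": force on a finger pad.
Only numpy, scipy, OpenCV 4.12 (cv2) and the standard library are available. Lean on these libraries where they do the work, as an engineer would, in place of code of your own. Each camera call takes 0.05 s, during which the arm holds its last target. There are 200 camera calls.

### The job

Swing the slow cooker's front locking clip open, then raise its stiff hinged lid and leave it standing by itself at 70 degrees from closed, so that it clears the pot but still drips into it. Then set the two squat glass jars gently, without dropping them, upright side by side on the floor of the pot. Do not disturb the scoop, the spoon rest or the canister, and leave the lid at 70 degrees and the clip open.

Things in the scene. Friction and masses are not known exactly. Their poses are not given: they have to be found in the camera images.
- cooker: rectangular steel slow cooker fixed to the counter, 220 mm deep (its x) by 260 mm wide (its y; 310 mm over the two black side handles), rim 155 mm above the counter. Origin: centre of its underside on the counter. Its x axis points from the clip side (front, towards the robot) to the hinge side (back), z up. It is turned up to 0.2 rad.
- pot_floor (a point): centre of the white inner floor of the pot, 45 mm above the counter, axes as the cooker's. The inside is 196 mm (x) by 236 mm (y), straight walls 12 mm thick, 110 mm deep. With the lid at 70 degrees the front part of the pot (x below 0) is open to above; the lid's upper edge then stands 31 mm behind the pot's centre, 360 mm above the counter.
- clip (a joint): angle of the clip in rad: 0 locked (upright), grows as its top swings outwards, away from the lid (towards the cooker's -x) and down, to a stop at 1.3. It needs about 2 N at the tab and stays where it is left. Anything past 0.7 counts as open. While locked its hook really holds the lid down.
- clip_tab (a point): finger tab of the black clip at the middle of the cooker's front: a plate 6 mm thick (x), 44 mm wide (y), turning about a y-line at x -121, z 118 mm of the cooker; free edge 82 mm, this point 72 mm from that line. A 5 mm hook (top 54 mm above the line when locked) reaches 14 mm over the lid's edge; above it the tab stands free for 28 mm, to be pinched or pushed outwards from the lid's side.
- lid (a joint): angle of the lid in rad: 0 shut, grows as its front edge rises, stop at 1.9; 70 degrees is 1.22 and is wanted within 8 degrees (1.08 to 1.36). Stiff friction hinge of about 1 N m: it stays wherever it is left; lifting takes about 8 N at the handle.
- lid_hinge (a point): middle of the lid's hinge line, at x = 105 mm, z = 155 mm of the cooker; the line runs along the cooker's y. The lid is a flat steel panel 10 mm thick, 260 mm wide, reaching 217 mm forward of the hinge; its underside lies on the rim when shut.
- lid_handle (a point): middle of the lid's black round handle bar, 12 mm thick, 110 mm long along the cooker's y, on two end posts; 170 mm from the hinge line along the lid, 52 mm above the lid's underside (36 mm free below it), 47 mm in from the front edge; 207 mm above the counter when shut. Turns with the lid: x along the lid to the hinge, z out of its outer face.
- jar_a_center (a point): one of two identical squat glass jars with a flat steel lid: closed upright cylinder, 54 mm diameter (lid 55 mm), 90 mm tall, 0.2 to 0.4 kg. It starts standing upright on the counter left or right of the slow cooker. This point is its centre, 45 mm above its underside; z is its own upward axis.
- jar_b_center (a point): one of two identical squat glass jars with a flat steel lid: closed upright cylinder, 54 mm diameter (lid 55 mm), 90 mm tall, 0.2 to 0.4 kg. It starts standing upright on the counter left or right of the slow cooker. This point is its centre, 45 mm above its underside; z is its own upward axis.
- jar_a: the same jar as jar_a_center, origin at the centre of its underside
- jar_b: the same jar as jar_b_center, origin at the centre of its underside
- scoop: red plastic scoop, 170 mm long (its y), 62 mm wide, 32 mm high, origin under its middle; a bystander
- spoon_rest: white ceramic spoon rest, a shallow dish 100 mm across and 18 mm high with a stub handle to its -y (155 mm in all), origin under the dish; a bystander
- canister: tall stainless canister with a screw-top lid, 114 mm diameter, 189 mm high, origin under its centre, behind and to the right of the cooker; a bystander
Not all that is in view belongs to the job. What is shaped like the jar_a but red or turquoise is not meant. Leave any black or turquoise look-alike of the jar_b alone.

How it is judged:
On the way, in this order (a step that is already met when the one before it is completed fails the run):
1. the clip is swung open with the lid still down (value of joint clip above 0.7 rad and value of joint lid below 0.3 rad), for 0.2 s.
2. the lid stands by itself, let go, at 70 degrees (within 8) (value of joint lid between 1.08 and 1.36 rad and value of joint clip above 0.7 rad and contact force between the fingers and cooker below 0.3 N), for 0.3 s.
3. one jar stands in the pot, let go ((((x of jar_a_center in the frame of pot_floor between -0.085 and 0.085 m and y of jar_a_center in the frame of pot_floor between -0.105 and 0.105 m and z of jar_a_center in the frame of pot_floor between 0.038 and 0.053 m and angle between jar_a_center's own z axis and vertical below 0.12 rad) and contact force between the fingers and jar_a below 0.3 N) or ((x of jar_b_center in the frame of pot_floor between -0.085 and 0.085 m and y of jar_b_center in the frame of pot_floor between -0.105 and 0.105 m and z of jar_b_center in the frame of pot_floor between 0.038 and 0.053 m and angle between jar_b_center's own z axis and vertical below 0.12 rad) and contact force between the fingers and jar_b below 0.3 N))), for 0.2 s.
4. both jars stand in the pot (x of jar_a_center in the frame of pot_floor between -0.085 and 0.085 m and y of jar_a_center in the frame of pot_floor between -0.105 and 0.105 m and z of jar_a_center in the frame of pot_floor between 0.038 and 0.053 m and angle between each of jar_a_center, jar_b_center's own z axis and vertical below 0.12 rad and x of jar_b_center in the frame of pot_floor between -0.085 and 0.085 m and y of jar_b_center in the frame of pot_floor between -0.105 and 0.105 m and z of jar_b_center in the frame of pot_floor between 0.038 and 0.053 m), for 0.2 s.
At the end, for the whole second after the job is handed in: The clip is open (past 0.7 rad), the lid stands still at 70 degrees within 8, and both jars stand upright (within 7 degrees) and at rest on the pot's floor (all of step 4 and value of joint clip above 0.7 rad and value of joint lid between 1.08 and 1.36 rad and linear speed of each of jar_a, jar_b below 0.02 m/s and velocity of joint lid between -0.02 and 0.02 rad/s); the robot touches nothing.
It fails at once if the scoop is shifted by more than 30 mm (distance of scoop from where it was at the start of the episode above 0.03 m).
It fails at once if the spoon rest is shifted by more than 30 mm (distance of spoon_rest from where it was at the start of the episode above 0.03 m).
It fails at once if the canister is shifted by more than 30 mm (distance of canister from where it was at the start of the episode above 0.03 m).
It fails at once if a jar is dropped into the pot (faster than 0.55 m/s near its floor) ((x of jar_a_center in the frame of pot_floor between -0.1 and 0.1 m and y of jar_a_center in the frame of pot_floor between -0.12 and 0.12 m and z of jar_a_center in the frame of pot_floor below 0.095 m and linear speed of jar_a above 0.55 m/s) or (x of jar_b_center in the frame of pot_floor between -0.1 and 0.1 m and y of jar_b_center in the frame of pot_floor between -0.12 and 0.12 m and z of jar_b_center in the frame of pot_floor below 0.095 m and linear speed of jar_b above 0.55 m/s)).
It also fails if it takes over 72 s, if anything falls off the work surface, if the arm or the gripper's body presses on something with over 40 N, if the wrist force passes 120 N, or if a joint passes its speed limit or range.

## Working session

There is one attempt and no reset: what is moved stays moved. The work goes in short steps, Python scripts to look and compute and a shell command to move; the robot and the scene stay as the last step left them, time stands still between calls to the robot, and variables do not carry over. Pictures are saved under pics/ and viewed, at most 13 in all, crops included, and the job is handed in when it is done.

```bash
mkdir -p pics; ls
python3 - <<'E'
from station import *
import cv2
for n in ("scene","top"):
    im=capture(n); cv2.imwrite(f"pics/{n}0.png",im[:,:,::-1]); print(n,calibration(n))
s=sense(); print(s['eef_pos'],s['tcp_rot'],s['clock'],s['finger_gap'])
E
```

```text
pics
scene {'fovy': 54.24172485355433, 'cx': 277.69500082688256, 'cy': 212.79758580603695, 'rvec': array([ 2.0467533 ,  1.52153564, -0.55159377]), 'tvec': array([-0.17569611, -0.35084764,  1.65674747])}
top {'fovy': 51.91902208472548, 'cx': 283.7646610042407, 'cy': 204.8637183114168, 'rvec': array([ 2.18350351, -2.14316159,  0.14083091]), 'tvec': array([0.00882448, 0.58919859, 1.12115703])}
[ 0.16319491 -0.5508393   0.23045616] [-8.04355150e-04  9.89664770e-01  1.43398027e-01  5.14750673e-05] 0.1 0.08564726393439746
```

View pics/scene0.png

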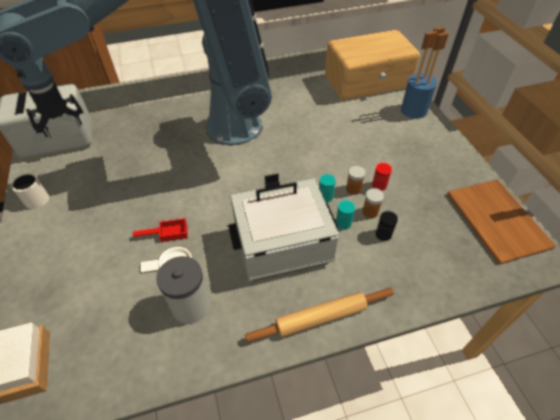

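View pics/top0.png

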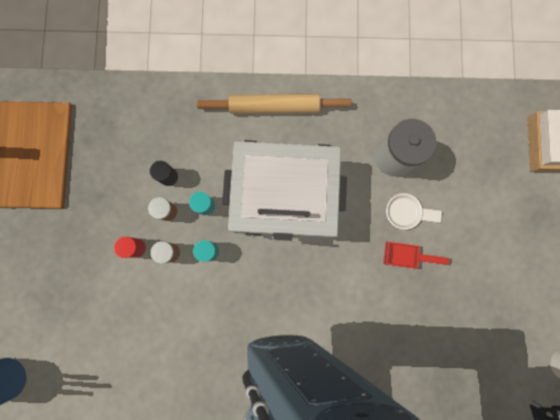

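The jars with steel lids are the two brown ones: top view (160,209) and (162,252), left of the cooker, with turquoise, red and black look-alikes around them. The clip is at about (283,236) and the handle at (283,213) in the top view. Next I'll crop in closer.

```bash
cat > h.py <<'E'
from station import *
import numpy as np, cv2
from scipy.spatial.transform import Rotation as R
def cam(n):
    c=calibration(n); f=210/np.tan(np.radians(c['fovy']/2))
    return np.array([[f,0,c['cx']],[0,f,c['cy']],[0,0,1]]),np.array(c['rvec']),np.array(c['tvec'])
def plane(n,uv,z,c=None):
    K,r,t=c or cam(n); M=cv2.Rodrigues(r)[0]; C=-M.T@t
    d=M.T@np.linalg.inv(K)@np.array([uv[0],uv[1],1.]); return C+d*(z-C[2])/d[2]
def proj(n,P,c=None):
    K,r,t=c or cam(n); return cv2.projectPoints(np.array(P,float).reshape(-1,3),r,t,K,None)[0].reshape(-1,2)
def tri(c1,uv1,c2,uv2):
    P=[K@np.c_[cv2.Rodrigues(r)[0],t] for K,r,t in (c1,c2)]
    X=cv2.triangulatePoints(P[0],P[1],np.array(uv1,float),np.array(uv2,float))[:,0]; return X[:3]/X[3]
def tool():
    s=sense(); q=s['tcp_rot']; return np.array(s['eef_pos']),R.from_quat([q[1],q[2],q[3],q[0]])
def rel(p,Rm):
    "shift of TCP to p (tool axes, shares) and turn to Rm (shares), also the row count"
    p0,R0=tool(); d=R0.inv().apply(np.array(p)-p0); w=(R0.inv()*Rm).as_rotvec()
    print('shift sh',(d/.2).round(4),'turn sh',(w/np.pi).round(4),'mm',(d*1000).round(1),'deg',np.degrees(w).round(1))
E
python3 - <<'E'
from h import *
im=cv2.imread('pics/top0.png'); hsv=cv2.cvtColor(im,cv2.COLOR_BGR2HSV)
cv2.imwrite('pics/top0c.png',cv2.resize(im[130:275,140:350],None,fx=3.8,fy=3.8,interpolation=cv2.INTER_CUBIC))
for u,v in((160,209),(162,252)):
    w=im[v-16:v+17,u-16:u+17]; h=hsv[v-16:v+17,u-16:u+17]
    m=((h[...,2]>150)&(h[...,1]<60)).astype(np.uint8)
    cs=max(cv2.findContours(m,0,2)[0],key=cv2.contourArea); c,r=cv2.minEnclosingCircle(cs)
    M=cv2.moments(cs); ctr=(M['m10']/M['m00']+u-16,M['m01']/M['m00']+v-16)
    print(ctr,r,plane('top',ctr,.09))
# other look-alikes
for k,uv in dict(tq1=(200,202),tq2=(204,250),blk=(162,172),red=(125,246)).items(): print(k,plane('top',uv,.09))
# dark handle
m=(hsv[...,2]<60).astype(np.uint8); n,l,st,ce=cv2.connectedComponentsWithStats(m[190:245,220:352])
for i in range(1,n):
    if st[i,4]>15: print(st[i]+[220,190,0,0,0],ce[i]+[220,190])
E
```

```text
(158.480376344086, 205.6728494623656) 22.62751579284668 [0.57409423 0.33917312 0.09      ]
(160.48966165413535, 256.41760651629073) 18.276525497436523 [0.44599373 0.32736045 0.09      ]
tq1 [0.58555761 0.23407445 0.09      ]
tq2 [0.46399478 0.21898808 0.09      ]
blk [0.66137104 0.3347633  0.09      ]
red [0.47039026 0.41773241 0.09      ]
```

View pics/top0c.png

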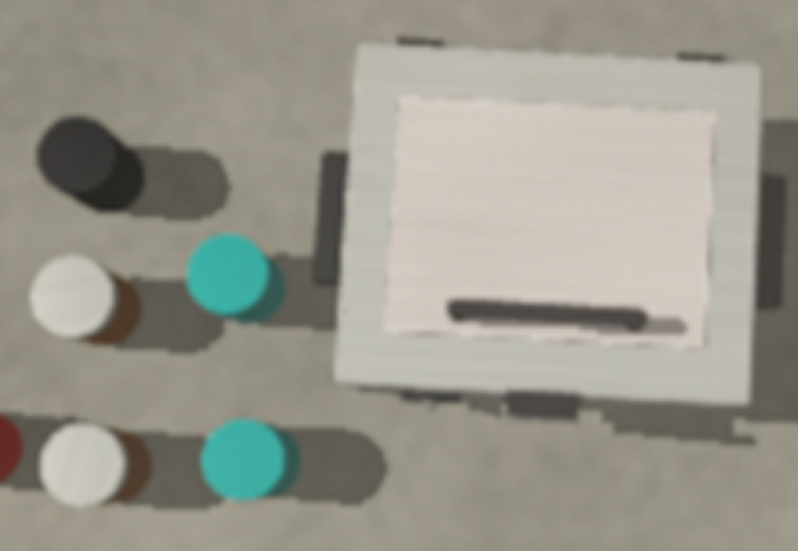

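The crop shows lid corners at (358,44), (760,64), (748,404) and (335,381), handle ends at (450,309) and (646,320), and clip at (543,404). The jar tops are at (72,296) and (84,464).

Run:
```python
from h import *
f=lambda x,y:((x+.5)/3.8-.5+140,(y+.5)/3.8-.5+130)
P=lambda x,y,z:plane('top',f(x,y),z)
a,b,c,d=[P(*q,.165) for q in((358,44),(760,64),(748,404),(335,381))]
print('corners',a,b,c,d, [np.linalg.norm(x-y) for x,y in((a,b),(b,c),(c,d),(d,a))])
X=(a-d)+(b-c); yaw1=np.arctan2(X[1],X[0]); Y=(a-b)+(d-c); yaw2=np.arctan2(-Y[0],Y[1])
h1,h2=P(450,309,.213),P(646,320,.213); H=h1-h2; yaw3=np.arctan2(-H[0],H[1]); print('yaw',yaw1,yaw2,yaw3,'hl',np.linalg.norm(H))
yaw=(yaw1+yaw2+yaw3)/3; ex=np.array([np.cos(yaw),np.sin(yaw),0]); hm=(h1+h2)/2
ctr=(a+b+c+d)/4  # lid spans x -112..105 -> mid -3.5
print('ctr from corners',ctr+ex*.0035,'from handle',hm+ex*.065, 'clip top',P(543,395,.2))
for q in((72,296),(84,464),(228,274),(243,460)): print('jar',P(*q,.09))
# scene check jars
for p in((72,296),(84,464)): print(proj('scene',P(*p,.09)))
print('handle ends in scene',proj('scene',[h1-[0,0,.006],h2-[0,0,.006]]), 'corners',proj('scene',[a,b,c,d]))
im=cv2.imread('pics/scene0.png'); cv2.imwrite('pics/scene0c.png',cv2.resize(im[150:280,220:410],None,fx=4,fy=4,interpolation=cv2.INTER_CUBIC))
```

```text
corners [0.72600764 0.14444706 0.165     ] [ 0.71827584 -0.11187628  0.165     ] [ 0.5016748  -0.10493051  0.165     ] [0.51118065 0.15185485 0.165     ] [np.float64(0.2564399163208144), np.float64(0.21671237918905048), np.float64(0.2569612438116143), np.float64(0.2149546655418428)]
yaw -0.03325762578684288 -0.033581905298474844 -0.03725936223842954 hl 0.11687938719629752
ctr from corners [0.61778263 0.01975236 0.165     ] from handle [0.6151856  0.01850992 0.213     ] clip top [0.50299233 0.0227897  0.2       ]
jar [0.5693527  0.33867189 0.09      ]
jar [0.45772499 0.32484597 0.09      ]
jar [0.58621597 0.23504045 0.09      ]
jar [0.46226335 0.21997687 0.09      ]
[[375.32853284 193.54207408]]
[[357.16625746 170.45171453]]
handle ends in scene [[296.65531252 182.18131959]
 [256.84321519 190.03910886]] corners [[339.07802317 232.27205214]
 [246.7203426  253.12544484]
 [231.49584294 193.42623173]
 [314.87012958 177.00263091]]
```

View pics/scene0c.png

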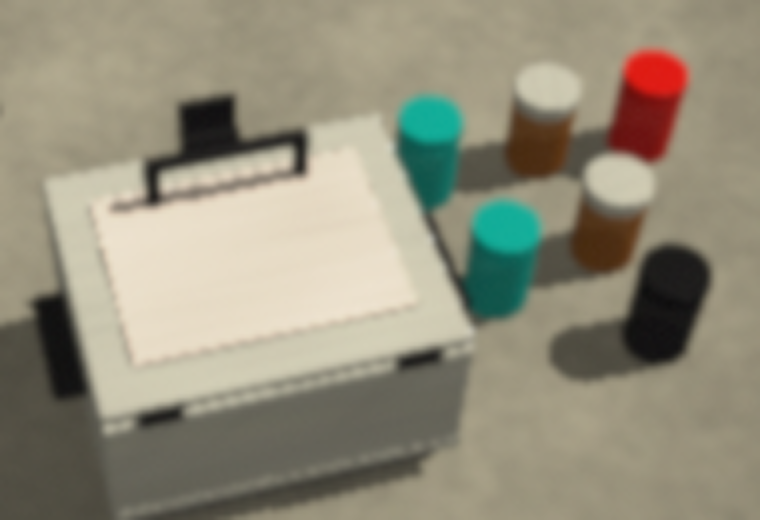

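```bash
python3 -m creep '[[[0,0,-0.1],[0,0,0.035]],[[0,0,-0.1],[0,0,0.035]],[[0,0,0],[0,0,0.0325]],[[0,0,0],[0,0,0]]]' 0 40
cat >> h.py <<'E'
O=np.array([.6165,.0192,0]); YAW=-.0345
def W(x,y,z): return O+R.from_euler('z',YAW).apply([x,y,z])
def down(psi): return R.from_euler('z',psi)*R.from_euler('x',np.pi)
E
python3 -c "
from h import *
rel(W(-.095,0,.26),down(YAW))"
```

```text
clock: 0.43
eef_pos: [0.1633, -0.5519, 0.2724]
tcp_rot: [0.001, 1.0, -0.019, 0.0]
wrist_force: [0.6, -0.3, -0.2]
finger_gap: 0.0388
finger_force: 0.0
shift sh [ 1.6817 -2.9377  0.0564] turn sh [ 0.0007 -0.0001 -0.001 ] mm [ 336.3 -587.5   11.3] deg [ 0.1 -0.  -0.2]
```

```bash
python3 -m creep '[[[0.09,-0.15,0],[0,0,0]],[[0.09,-0.15,0],[0,0,0]],[[0.09,-0.15,0],[0,0,0]],[[0.09,-0.15,0],[0,0,0]],[[0.09,-0.15,0],[0,0,0]],[[0.09,-0.15,0],[0,0,0]],[[0.09,-0.15,0],[0,0,0]],[[0.09,-0.15,0],[0,0,0]],[[0.09,-0.15,0],[0,0,0]],[[0.09,-0.15,0],[0,0,0]],[[0.09,-0.15,0],[0,0,0]],[[0.09,-0.15,0],[0,0,0]]]'
python3 -m creep '[[[0.085,-0.15,0],[0,0,0]],[[0.085,-0.15,0],[0,0,0]],[[0.085,-0.15,0],[0,0,0]],[[0.085,-0.15,0],[0,0,0]],[[0.085,-0.15,0],[0,0,0]],[[0.085,-0.15,0],[0,0,0]],[[0.085,-0.15,0],[0,0,0]],[[0,-0.08,0],[0,0,0]],[[0,0,0],[0,0,0]],[[0,0,0],[0,0,0]]]'
python3 - <<'E'
from h import *
rel(W(-.095,0,.182),down(YAW))
im=capture('wrist'); cv2.imwrite('pics/w1.png',im[:,:,::-1])
for k,p in dict(bar1=W(-.065,.055,.213),bar2=W(-.065,-.055,.213),tabL=W(-.121,.022,.2),tabR=W(-.121,-.022,.2)).items(): print(k,proj('wrist',p))
E
```

```text
clock: 1.43
eef_pos: [0.3915, -0.1969, 0.2704]
tcp_rot: [-0.001, 1.0, -0.015, -0.001]
wrist_force: [0.3, -0.9, 0.3]
finger_gap: 0.0001
finger_force: 0.0
clock: 2.27
eef_pos: [0.5174, 0.0236, 0.2701]
tcp_rot: [-0.0, 1.0, -0.015, -0.001]
wrist_force: [0.8, -0.4, 0.1]
finger_gap: 0.0001
finger_force: 0.0
shift sh [0.0219 0.0052 0.4403] turn sh [-0.      0.0008  0.0016] mm [ 4.4  1.  88.1] deg [-0.   0.1  0.3]
bar1 [[182.77951825 177.46966842]]
bar2 [[378.54279141 178.2132037 ]]
tabL [[245.8610539  260.77900872]]
tabR [[314.62285875 261.01461257]]
```

View pics/w1.png

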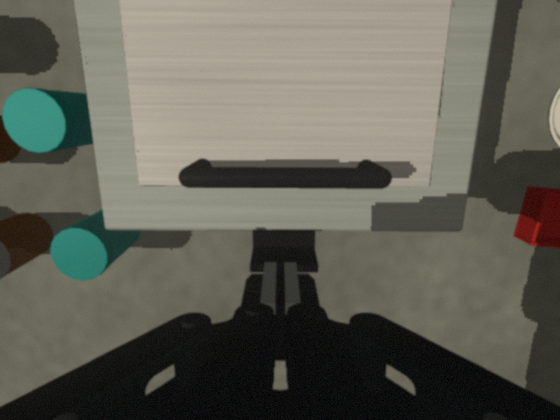

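The wrist view shows the bar at row 178 (columns 180–391), matching the prediction to about 2 mm, and the tab at columns 252–315. I'll descend between them and push the tab outwards.

```bash
sed -i 's/\.6165,\.0192/.6165,.0172/' h.py
python3 -m creep '[[[0.02,0.01,0.1],[0,0,0]],[[0,0,0.1],[0,0,0]],[[0,0,0.1],[0,0,0]],[[0,0,0.1],[0,0,0]],[[0,0,0.04],[0,0,0]],[[0,0,0],[0,0,0]],[[0,0,0],[0,0,0]]]'
python3 -m creep '[[[-0.05,0,0],[0,0,0]],[[-0.05,0,0],[0,0,0]],[[-0.05,0,0],[0,0,0]],[[-0.05,0,0],[0,0,0]],[[-0.05,0,0],[0,0,0]],[[-0.05,0,0],[0,0,0]],[[-0.04,0,0.03],[0,0,0]],[[-0.04,0,0.03],[0,0,0]],[[-0.04,0,0.04],[0,0,0]],[[-0.02,0,0.03],[0,0,0]],[[-0.02,0,0.03],[0,0,0]],[[0,0,0],[0,0,0]]]'
python3 -c "
from h import *
p,_=tool(); print(R.from_euler('z',-YAW).apply(p-O), sense()['wrist_force'])"
```

```text
clock: 2.9
eef_pos: [0.5219, 0.0199, 0.1835]
tcp_rot: [0.0, 1.0, -0.017, -0.0]
wrist_force: [0.2, 0.2, -0.1]
finger_gap: 0.0001
finger_force: 0.0
clock: 3.9
eef_pos: [0.4282, 0.0241, 0.1496]
tcp_rot: [-0.0, 1.0, -0.017, -0.002]
wrist_force: [0.4, -0.9, 0.4]
finger_gap: 0.0004
finger_force: 0.0
[-0.18839239  0.00044712  0.14964332] [ 0.38532931 -0.8685385   0.42518518]
```

```bash
python3 -m creep '[[[0,0,-0.15],[0,0,0]],[[0,0,-0.15],[0,0,-0.038]],[[0,0,-0.15],[0,0,-0.039]],[[0,0,-0.15],[0,0,-0.039]],[[0,0,-0.05],[0,0,-0.039]],[[0,0,0],[0,0,-0.039]],[[0,0,0],[0,0,-0.039]],[[0,0,0],[0,0,-0.039]],[[0,0,0],[0,0,-0.039]],[[0,0,0],[0,0,-0.039]],[[0,0,0],[0,0,-0.039]],[[0,0,0],[0,0,-0.039]]]' 50 40
python3 -m creep '[[[0,0,0],[0,0,-0.039]],[[0,0,0],[0,0,-0.035]],[[0,0,0],[0,0,0]]]'
python3 - <<'E'
from h import *
rel(W(-.065,0,.188),down(YAW+np.pi/2))
a=capture('wrist')[:,:,::-1]; b=capture('top')[130:275,140:350,::-1]
c=np.hstack([cv2.resize(a,(400,300)),cv2.resize(b,(400,300),interpolation=2)]); cv2.imwrite('pics/w2.png',c)
E
```

```text
clock: 4.9
eef_pos: [0.4298, 0.0239, 0.2809]
tcp_rot: [-0.001, 0.791, 0.612, -0.001]
wrist_force: [-0.3, -0.2, 1.2]
finger_gap: 0.0499
finger_force: 0.0
clock: 5.15
eef_pos: [0.4298, 0.0239, 0.281]
tcp_rot: [-0.001, 0.716, 0.699, -0.0]
wrist_force: [1.0, -0.8, 0.6]
finger_gap: 0.0499
finger_force: 0.0
shift sh [-0.0076  0.6096  0.4639] turn sh [-0.0005 -0.0001  0.0033] mm [ -1.5 121.9  92.8] deg [-0.1 -0.   0.6]
```

View pics/w2.png

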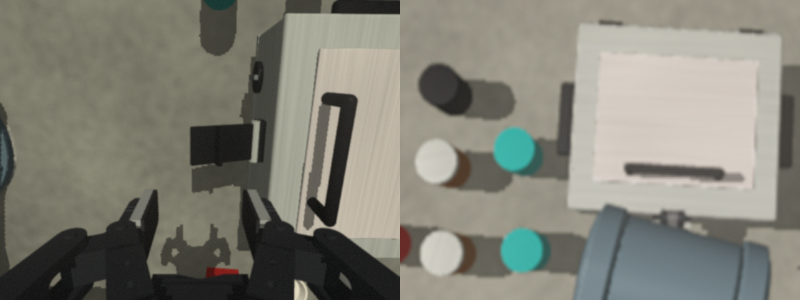

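The clip now lies far out, with its tab at wrist-half columns 190–250, so it is open. Next, the bar.

```bash
python3 -m creep '[[[0,0.12,0],[0,0,0]],[[0,0.12,0],[0,0,0]],[[0,0.12,0],[0,0,0]],[[0,0.12,0],[0,0,0]],[[0,0.13,0],[0,0,0.003]],[[-0.007,0,0.1],[0,0,0]],[[0,0,0.1],[0,0,0]],[[0,0,0.1],[0,0,0]],[[0,0,0.1],[0,0,0]],[[0,0,0.05],[0,0,0]],[[0,0,0.01],[0,0,0]],[[0,0,0],[0,0,0]]]'
python3 -m creep '[[[0,0,0],[0,0,0]],[[0,0,0],[0,0,0]],[[0,0,0],[0,0,0]],[[0,0,0],[0,0,0]],[[0,0,0],[0,0,0]]]' 0 40
python3 - <<'E'
from h import *
p,_=tool(); q=R.from_euler('z',-YAW).apply(p-O);print(q)
# lid path: bar center; tool-frame shares between 5deg steps: y=cooker x, z=down
t=np.radians(np.arange(0,76,5)); x=.105-.170*np.cos(t)+.052*np.sin(t); z=.155+.17*np.sin(t)+.052*np.cos(t)
print(np.c_[np.arange(5,76,5),np.diff(x)/.2,-np.diff(z)/.2].round(3))
E
```

```text
clock: 6.25
eef_pos: [0.5517, 0.0191, 0.1889]
tcp_rot: [-0.001, 0.721, 0.693, -0.0]
wrist_force: [0.2, 0.5, 0.3]
finger_gap: 0.0498
finger_force: 0.0
clock: 6.67
eef_pos: [0.5518, 0.019, 0.1907]
tcp_rot: [0.0, 0.72, 0.694, -0.0]
wrist_force: [-4.8, 0.3, 4.5]
finger_gap: 0.0101
finger_force: 39.1
[-0.06472747 -0.00046966  0.19068861]
[[ 5.0e+00  2.6e-02 -7.3e-02]
 [ 1.0e+01  3.2e-02 -7.1e-02]
 [ 1.5e+01  3.8e-02 -6.7e-02]
 [ 2.0e+01  4.4e-02 -6.4e-02]
 [ 2.5e+01  4.9e-02 -6.0e-02]
 [ 3.0e+01  5.4e-02 -5.5e-02]
 [ 3.5e+01  5.9e-02 -5.0e-02]
 [ 4.0e+01  6.3e-02 -4.5e-02]
 [ 4.5e+01  6.7e-02 -3.9e-02]
 [ 5.0e+01  7.0e-02 -3.3e-02]
 [ 5.5e+01  7.3e-02 -2.7e-02]
 [ 6.0e+01  7.5e-02 -2.1e-02]
 [ 6.5e+01  7.6e-02 -1.4e-02]
 [ 7.0e+01  7.7e-02 -7.0e-03]
 [ 7.5e+01  7.8e-02 -1.0e-03]]
```

```bash
python3 -m creep '[[[0,0.013,-0.037],[0,0,0]],[[0,0.013,-0.037],[0,0,0]],[[0,0.016,-0.036],[0,0,0]],[[0,0.016,-0.035],[0,0,0]],[[0,0.019,-0.034],[0,0,0]],[[0,0.019,-0.033],[0,0,0]],[[0,0.022,-0.032],[0,0,0]],[[0,0.022,-0.032],[0,0,0]],[[0,0.0245,-0.03],[0,0,0]],[[0,0.0245,-0.03],[0,0,0]],[[0,0.027,-0.0275],[0,0,0]],[[0,0.027,-0.0275],[0,0,0]]]'
python3 -c "
from h import *
p,_=tool(); q=R.from_euler('z',-YAW).apply(p-O);b=q+[0,0,.019]-[.105,0,.155]; print(q,np.degrees(np.arctan2(b[2],-b[0])-np.arctan2(52,170)),np.hypot(b[0],b[2]), sense()['wrist_force'])"
```

```text
clock: 7.67
eef_pos: [0.5974, 0.0174, 0.2684]
tcp_rot: [-0.003, 0.72, 0.694, -0.003]
wrist_force: [-16.0, -1.2, 2.8]
finger_gap: 0.0104
finger_force: 38.9
[-0.01909386 -0.00046666  0.26841596] 29.850282081473697 0.1814752720195159 [-15.96117592  -1.15285527   2.79007466]
```

```bash
python3 -m creep '[[[0,0.029,-0.025],[0,0,0]],[[0,0.03,-0.025],[0,0,0]],[[0,0.031,-0.023],[0,0,0]],[[0,0.032,-0.022],[0,0,0]],[[0,0.033,-0.02],[0,0,0]],[[0,0.034,-0.019],[0,0,0]],[[0,0.035,-0.017],[0,0,0]],[[0,0.035,-0.016],[0,0,0]],[[0,0.036,-0.014],[0,0,0]],[[0,0.037,-0.013],[0,0,0]],[[0,0.0375,-0.011],[0,0,0]],[[0,0.0375,-0.01],[0,0,0]]]'
python3 -m creep '[[[0,0.038,-0.007],[0,0,0]],[[0,0.038,-0.007],[0,0,0]],[[0,0.0385,-0.004],[0,0,0]],[[0,0.0385,-0.004],[0,0,0]],[[0,0.01,0],[0,0,0]],[[0,0,0],[0,0,0]],[[0,0,0],[0,0,0]]]'
python3 -c "
from h import *
p,_=tool(); q=R.from_euler('z',-YAW).apply(p-O);b=q+[0,0,.019]-[.105,0,.155]; print(q,np.degrees(np.arctan2(b[2],-b[0])-np.arctan2(52,170)),np.hypot(b[0],b[2]), sense()['wrist_force'])"
```

```text
clock: 8.67
eef_pos: [0.6818, 0.0144, 0.3161]
tcp_rot: [0.001, 0.72, 0.694, 0.001]
wrist_force: [-13.1, -0.8, 11.5]
finger_gap: 0.0098
finger_force: 41.0
clock: 9.25
eef_pos: [0.7158, 0.0132, 0.3198]
tcp_rot: [0.002, 0.72, 0.694, 0.002]
wrist_force: [-2.1, -0.7, 7.8]
finger_gap: 0.0107
finger_force: 41.3
[ 0.09933639 -0.00055748  0.31980122] 71.22711237177015 0.18388846096393524 [-2.10839017 -0.67311813  7.82459643]
```

```bash
python3 -m creep '[[[0,0,0],[0,0,0]],[[0,0,0],[0,0,0]],[[0,0,0],[0,0,0]],[[0,0,0],[0,0,0]],[[0,0,-0.05],[0,0,0]],[[0,0,-0.1],[0,0,0]],[[0,0,-0.1],[0,0,0]],[[0,0,-0.15],[0,0,0]],[[0,0,-0.1],[0,0,0]],[[0,0,0],[0,0,0]]]' 35 40
python3 - <<'E'
from h import *
t=np.radians(70)
up=[W(.105-.217*np.cos(t),y,.155+.217*np.sin(t)) for y in(.13,-.13)]
print('upper edge (inner) pred scene',proj('scene',up),'top',proj('top',up))
b=[W(.105-.17*np.cos(t)+.052*np.sin(t),y,.155+.17*np.sin(t)+.052*np.cos(t)) for y in(.055,-.055)]
print('bar pred scene',proj('scene',b),'top',proj('top',b))
a=capture('scene')[:,:,::-1]; b=capture('top')[:,:,::-1]
cv2.imwrite('pics/s3.png',np.hstack([cv2.resize(a[90:300,180:400],(400,382)),cv2.resize(b[90:300,150:370],(400,382))]))
E
```

```text
clock: 10.08
eef_pos: [0.7157, 0.0128, 0.4224]
tcp_rot: [0.004, 0.72, 0.694, 0.003]
wrist_force: [-0.3, -0.0, 1.8]
finger_gap: 0.035
finger_force: 0.0
upper edge (inner) pred scene [[336.56969278 162.18029887]
 [232.46424357 182.47871632]] top [[221.41969872 151.76236041]
 [354.29481224 158.92382714]]
bar pred scene [[314.90532645 194.40990843]
 [270.12793013 203.61361931]] top [[262.25617662 125.697432  ]
 [316.29007613 128.62370739]]
```

View pics/s3.png

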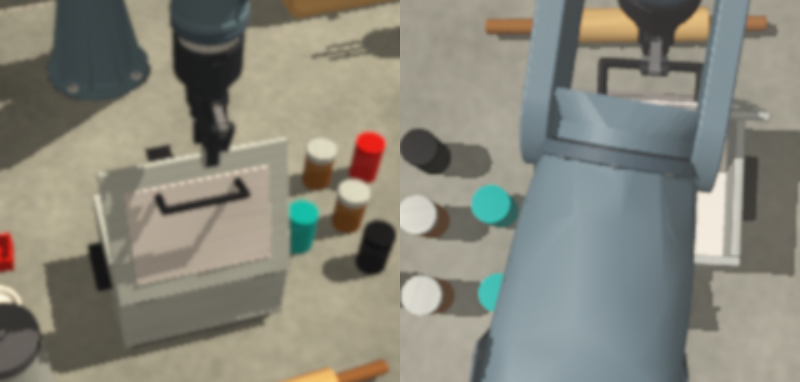

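The lid bar sits at (268,204)–(316,196) in the scene picture against (270,204)–(315,194) predicted for 70°, so the lid is at about 70–71°. Next, the first jar at (0.569,0.339).

```bash
python3 -m creep '[[[0.1,0,0],[0,0,-0.0385]],[[0.1,0,0],[0,0,-0.0385]],[[0.1,0,0],[0,0,-0.0385]],[[0.1,0,0],[0,0,-0.0385]],[[0.1,0,0],[0,0,-0.0385]],[[0.1,0,0],[0,0,-0.0385]],[[0.1,0,0],[0,0,-0.0385]],[[0,0,0],[0,0,-0.0385]],[[0,0,0],[0,0,-0.0385]],[[0,0,0],[0,0,-0.0385]],[[0,0,0],[0,0,-0.0385]],[[0,0,0],[0,0,-0.0385]]]' 78 30
python3 -m creep '[[[0,0,0],[0,0,-0.0385]],[[0,0,0],[0,0,0]]]'
python3 -c "
from h import *
rel([.569,.3387,.25],down(YAW+np.pi))"
```

```text
clock: 11.18
eef_pos: [0.6704, 0.1419, 0.4128]
tcp_rot: [-0.002, 0.075, 0.997, -0.0]
wrist_force: [-0.4, -0.8, -0.6]
finger_gap: 0.0784
finger_force: 0.0
clock: 11.35
eef_pos: [0.6705, 0.1418, 0.4129]
tcp_rot: [-0.002, 0.016, 1.0, -0.0]
wrist_force: [0.7, -0.1, 0.1]
finger_gap: 0.0781
finger_force: 0.0
shift sh [0.5355 0.9683 0.8159] turn sh [-0.0001 -0.001   0.001 ] mm [107.1 193.7 163.2] deg [-0.  -0.2  0.2]
```

```bash
python3 -m creep '[[[0.07,0.12,0],[0,0,0]],[[0.07,0.12,0],[0,0,0]],[[0.07,0.12,0],[0,0,0]],[[0.07,0.12,0],[0,0,0]],[[0.07,0.12,0.1],[0,0,0]],[[0.07,0.12,0.12],[0,0,0]],[[0.07,0.12,0.14],[0,0,0]],[[0.045,0.13,0.15],[0,0,0]],[[0,0,0.15],[0,0,0]],[[0,0,0.155],[0,0,0]],[[0,0,0],[0,0,0]],[[0,0,0],[0,0,0]]]'
python3 - <<'E'
from h import *
c=cam('wrist'); p,_=tool(); im=capture('wrist')[:,:,::-1]
for n,P in dict(j1=[.569,.3387,.09],j2=[.4577,.325,.09]).items(): print(n,proj('',P,c))
h=cv2.cvtColor(np.ascontiguousarray(im),cv2.COLOR_BGR2HSV)
m=((h[...,2]>150)&(h[...,1]<45)).astype(np.uint8); n,l,st,ce=cv2.connectedComponentsWithStats(m)
for i in range(1,n):
    if st[i,4]>300: print(st[i],ce[i],plane('',ce[i],.09,c))
rel([.569,.3387,.051],down(YAW+np.pi)); cv2.imwrite('pics/w4.png',im)
E
```

```text
clock: 12.35
eef_pos: [0.5694, 0.3389, 0.2493]
tcp_rot: [-0.003, 0.019, 1.0, -0.001]
wrist_force: [0.9, -0.2, 0.8]
finger_gap: 0.0775
finger_force: 0.0
j1 [[279.70519346 199.38171948]]
j2 [[256.7573575   60.51895077]]
[ 223   19   69   75 4088] [257.13307241  56.17514677] [0.45459575 0.32546154 0.09      ]
[ 249  168   62   61 2980] [279.36812081 198.00872483] [0.56777981 0.33845554 0.09      ]
[   0  269   31   70 1409] [ 13.04755145 302.47622427] [0.65882744 0.08524085 0.09      ]
shift sh [ 0.0091 -0.0029  1.0057] turn sh [-0.0001 -0.0003 -0.0011] mm [  1.8  -0.6 201.1] deg [-0.  -0.  -0.2]
```

View pics/w4.png

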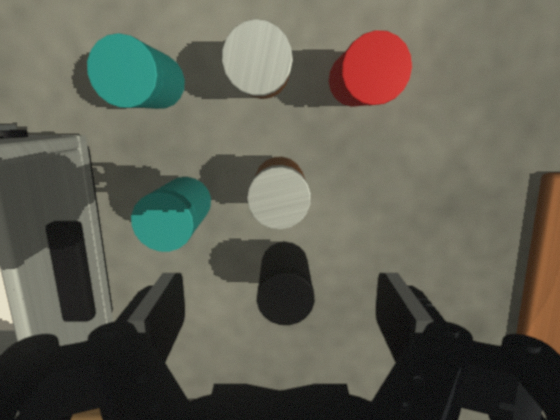

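The target jar's lid is at (279,198), within 1–2 mm of the prediction, with room for the fingers on both sides. Descending.

```bash
python3 -m creep '[[[0.01,0,0.15],[0,0,0]],[[0,0,0.15],[0,0,0]],[[0,0,0.15],[0,0,0]],[[0,0,0.12],[0,0,0]],[[0,0,0.12],[0,0,0]],[[0,0,0.1],[0,0,0]],[[0,0,0.1],[0,0,0]],[[0,0,0.08],[0,0,0]],[[0,0,0.035],[0,0,0]],[[0,0,0],[0,0,0]],[[0,0,0],[0,0,0]]]'
python3 -m creep '[[[0,0,0],[0,0,0]],[[0,0,0],[0,0,0]],[[0,0,0],[0,0,0]],[[0,0,0],[0,0,0]],[[0,0,0],[0,0,0]],[[0,0,0],[0,0,0]]]' 30 30
python3 -m creep '[[[0,0,-0.05],[0,0,0]],[[0,0,-0.1],[0,0,0]],[[0,0,-0.1],[0,0,0]],[[0,0,-0.1],[0,0,0]],[[0,0,-0.15],[0,0,0]],[[0,0,-0.15],[0,0,0]],[[0,0,-0.15],[0,0,0]],[[0,0,-0.15],[0,0,0]],[[0,0,-0.05],[0,0,0]],[[0,0,0],[0,0,0]],[[0,0,0],[0,0,0]]]'
python3 -c "
from h import *
rel(W(-.05,-.048,.25),down(YAW+np.pi))"
```

```text
clock: 13.32
eef_pos: [0.5706, 0.3398, 0.0529]
tcp_rot: [0.001, 0.018, 1.0, 0.0]
wrist_force: [0.8, -0.1, -0.4]
finger_gap: 0.078
finger_force: 0.0
clock: 13.82
eef_pos: [0.5705, 0.3399, 0.0531]
tcp_rot: [0.002, 0.018, 1.0, 0.0]
wrist_force: [-1.1, -1.7, 6.1]
finger_gap: 0.0539
finger_force: 31.1
clock: 14.73
eef_pos: [0.5686, 0.3395, 0.2502]
tcp_rot: [-0.0, 0.018, 1.0, -0.0]
wrist_force: [-0.9, -0.3, -1.9]
finger_gap: 0.0536
finger_force: 32.4
shift sh [-4.7200e-02 -1.8422e+00  1.3000e-03] turn sh [-0.     -0.0001 -0.0004] mm [-9.400e+00 -3.684e+02  3.000e-01] deg [-0.  -0.  -0.1]
```

```bash
python3 -m creep '[[[-0.047,-0.08,0],[0,0,0]],[[0,-0.13,0],[0,0,0]],[[0,-0.16,0],[0,0,0]],[[0,-0.16,0],[0,0,0]],[[0,-0.16,0],[0,0,0]],[[0,-0.16,0],[0,0,0]],[[0,-0.16,0],[0,0,0]],[[0,-0.16,0],[0,0,0]],[[0,-0.16,0],[0,0,0]],[[0,-0.16,0],[0,0,0]],[[0,-0.16,0],[0,0,0]],[[0,-0.12,0],[0,0,0]]]'
python3 -m creep '[[[0,-0.072,0],[0,0,0]],[[0,0,0],[0,0,0]],[[0,0,0],[0,0,0]]]'
python3 - <<'E'
from h import *
rel(W(-.05,-.048,.098),down(YAW+np.pi))
a=capture('wrist')[:,:,::-1]; b=capture('scene')[:,:,::-1]
cv2.imwrite('pics/s5.png',np.hstack([cv2.resize(a,(400,300)),cv2.resize(b[100:280,180:420],(400,300))]))
E
```

```text
clock: 15.73
eef_pos: [0.5638, -0.0167, 0.2474]
tcp_rot: [-0.003, 0.018, 1.0, 0.0]
wrist_force: [0.9, -0.5, -1.3]
finger_gap: 0.0536
finger_force: 32.5
clock: 15.98
eef_pos: [0.5638, -0.0292, 0.248]
tcp_rot: [-0.002, 0.019, 1.0, 0.001]
wrist_force: [0.6, 0.5, -2.4]
finger_gap: 0.0535
finger_force: 32.6
shift sh [-8.800e-03  1.000e-04  7.501e-01] turn sh [ 0.0005 -0.0015 -0.001 ] mm [ -1.8   0.  150. ] deg [ 0.1 -0.3 -0.2]
```

View pics/s5.png

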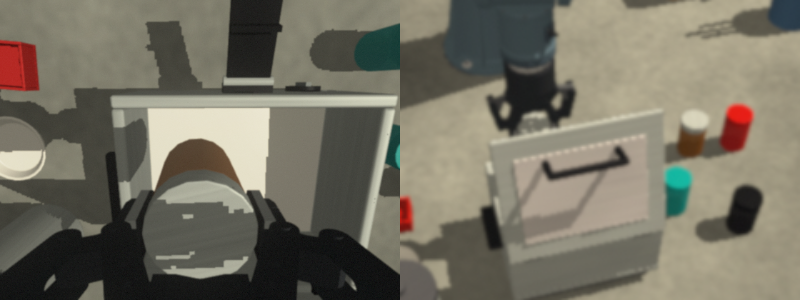

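The jar is held upright over the right half of the open pot, inside the walls. Lowering it.

```bash
python3 -m creep '[[[-0.008,0,0.08],[0,0,0]],[[0,0,0.09],[0,0,0]],[[0,0,0.1],[0,0,0]],[[0,0,0.1],[0,0,0]],[[0,0,0.1],[0,0,0]],[[0,0,0.09],[0,0,0]],[[0,0,0.07],[0,0,0]],[[0,0,0.05],[0,0,0]],[[0,0,0.03],[0,0,0]],[[0,0,0.02],[0,0,0]],[[0,0,0],[0,0,0]],[[0,0,0],[0,0,0]]]'
python3 -m creep '[[[0,0,0.005],[0,0,0]],[[0,0,0.005],[0,0,0]],[[0,0,0.005],[0,0,0]],[[0,0,0],[0,0,0]]]'
```

```text
clock: 17.08
eef_pos: [0.5672, -0.0289, 0.1054]
tcp_rot: [0.0, 0.018, 1.0, -0.0]
wrist_force: [-0.4, -0.2, -1.8]
finger_gap: 0.0537
finger_force: 32.5
clock: 17.42
eef_pos: [0.5669, -0.0291, 0.1021]
tcp_rot: [0.0, 0.018, 1.0, -0.0]
wrist_force: [-0.5, 0.7, -1.7]
finger_gap: 0.0539
finger_force: 32.6
```

```bash
python3 -m creep '[[[0,0,0.005],[0,0,0]],[[0,0,0.005],[0,0,0]],[[0,0,0.005],[0,0,0]],[[0,0,0.003],[0,0,0]],[[0,0,0],[0,0,0]],[[0,0,0],[0,0,0]]]'
```

```text
clock: 17.92
eef_pos: [0.5668, -0.029, 0.0983]
tcp_rot: [-0.0, 0.018, 1.0, -0.0]
wrist_force: [-0.5, -0.9, -1.0]
finger_gap: 0.0539
finger_force: 32.6
```

```bash
python3 -m creep '[[[0,0,0.004],[0,0,0]],[[0,0,0.004],[0,0,0]],[[0,0,0],[0,0,0]],[[0,0,0],[0,0,0]]]'
```

```text
clock: 18.25
eef_pos: [0.5674, -0.0292, 0.0981]
tcp_rot: [0.001, 0.018, 1.0, -0.0]
wrist_force: [-1.8, 0.8, 8.1]
finger_gap: 0.054
finger_force: 33.0
```

Contact (8 N). Release and retreat.

```bash
python3 -m creep '[[[0,0,0],[0,0,0]],[[0,0,0],[0,0,0]],[[0,0,0],[0,0,0]],[[0,0,0],[0,0,0]],[[0,0,-0.04],[0,0,0]],[[0,0,-0.1],[0,0,0]],[[0,0,-0.15],[0,0,0]],[[0,0,-0.15],[0,0,0]],[[0,0,-0.15],[0,0,0]],[[0,0,-0.15],[0,0,0]],[[0,0,-0.05],[0,0,0]],[[0,0,0],[0,0,0]]]' 66 30
python3 - <<'E'
from h import *
rel([.457,.3252,.25],down(YAW+np.pi))
c=cam('wrist'); im=capture('wrist')[:,:,::-1]; print(proj('',W(-.05,-.048,.135),c)); cv2.imwrite('pics/w6.png',im)
E
```

```text
clock: 19.25
eef_pos: [0.5687, -0.0295, 0.2588]
tcp_rot: [0.003, 0.018, 1.0, -0.001]
wrist_force: [0.6, 0.1, 0.1]
finger_gap: 0.0662
finger_force: 0.0
shift sh [0.6218 1.7523 0.0368] turn sh [-0.0005  0.0022 -0.0004] mm [124.4 350.5   7.4] deg [-0.1  0.4 -0.1]
[[280.09015346 203.44365205]]
```

View pics/w6.png

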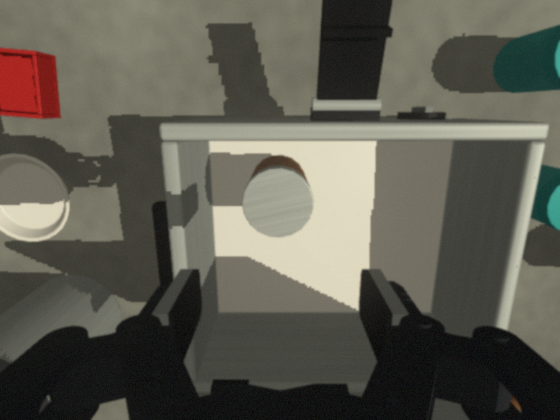

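The first jar stands upright in the pot, its lid at (278,201) as expected. Next, the second jar at (0.457,0.325).

```bash
python3 -m creep '[[[0.05,0.1,0],[0,0,0]],[[0.055,0.15,0],[0,0,0]],[[0.055,0.15,0],[0,0,0]],[[0.055,0.15,0],[0,0,0]],[[0.055,0.15,0],[0,0,0]],[[0.055,0.15,0],[0,0,0]],[[0.055,0.15,0],[0,0,0]],[[0.055,0.15,0],[0,0,0]],[[0.055,0.15,0],[0,0,0]],[[0.055,0.15,0],[0,0,0]],[[0.05,0.15,0],[0,0,0]],[[0.027,0.15,0.037],[0,0,0]]]' 74 30
python3 -m creep '[[[0,0,0],[0,0,0]],[[0,0,0],[0,0,0]]]'
python3 - <<'E'
from h import *
c=cam('wrist'); im=capture('wrist')[:,:,::-1]; h=cv2.cvtColor(np.ascontiguousarray(im),cv2.COLOR_BGR2HSV)
m=((h[...,2]>150)&(h[...,1]<45)).astype(np.uint8); n,l,st,ce=cv2.connectedComponentsWithStats(m)
for i in range(1,n):
    if st[i,4]>300: print(st[i],ce[i],plane('',ce[i],.09,c))
h2=((h[...,0]<8)|(h[...,0]>172))&(h[...,1]>170)
print('red',np.argwhere(h2)[:,::-1].mean(0) if h2.any() else None, plane('',np.argwhere(h2)[:,::-1].mean(0),.08,c) if h2.any() else '')
rel([.457,.3252,.053],down(YAW+np.pi)); cv2.imwrite('pics/w7.png',im)
E
```

```text
clock: 20.3
eef_pos: [0.4533, 0.3266, 0.2459]
tcp_rot: [-0.001, 0.018, 1.0, -0.0]
wrist_force: [1.6, 0.5, 0.5]
finger_gap: 0.0738
finger_force: 0.0
clock: 20.47
eef_pos: [0.4529, 0.3259, 0.2441]
tcp_rot: [-0.002, 0.016, 1.0, -0.001]
wrist_force: [0.1, -0.4, 0.5]
finger_gap: 0.074
finger_force: 0.0
[ 249  174   62   60 2909] [279.87246476 203.6015813 ] [0.45513222 0.32571401 0.09      ]
[   0  309   44   52 1326] [ 15.65761689 328.0505279 ] [0.567907   0.07312004 0.09      ]
red [383.95348189 208.27158774] [0.46464674 0.41702859 0.08      ]
shift sh [-0.0203  0.0038  0.9588] turn sh [-0.0007 -0.0012  0.0001] mm [ -4.1   0.8 191.8] deg [-0.1 -0.2  0. ]
```

```bash
python3 -m creep '[[[-0.015,0,0.15],[0,0,0]],[[0,0,0.15],[0,0,0]],[[0,0,0.15],[0,0,0]],[[0,0,0.12],[0,0,0]],[[0,0,0.12],[0,0,0]],[[0,0,0.1],[0,0,0]],[[0,0,0.09],[0,0,0]],[[0,0,0.06],[0,0,0]],[[0,0,0.02],[0,0,0]],[[0,0,0],[0,0,0]],[[0,0,0],[0,0,0]]]'
python3 -m creep '[[[0,0,0],[0,0,0]],[[0,0,0],[0,0,0]],[[0,0,0],[0,0,0]],[[0,0,0],[0,0,0]],[[0,0,0],[0,0,0]],[[0,0,0],[0,0,0]]]' 30 30
python3 -m creep '[[[0,0,-0.05],[0,0,0]],[[0,0,-0.1],[0,0,0]],[[0,0,-0.1],[0,0,0]],[[0,0,-0.1],[0,0,0]],[[0,0,-0.15],[0,0,0]],[[0,0,-0.15],[0,0,0]],[[0,0,-0.15],[0,0,0]],[[0,0,-0.15],[0,0,0]],[[0,0,-0.05],[0,0,0]],[[0,0,0],[0,0,0]],[[0,0,0],[0,0,0]]]'
python3 -c "
from h import *
rel(W(-.05,.05,.25),down(YAW+np.pi))"
```

```text
clock: 21.43
eef_pos: [0.4586, 0.3248, 0.0558]
tcp_rot: [0.0, 0.018, 1.0, 0.0]
wrist_force: [0.6, 1.0, 0.9]
finger_gap: 0.0741
finger_force: 0.0
clock: 21.93
eef_pos: [0.4591, 0.3255, 0.0569]
tcp_rot: [0.001, 0.018, 1.0, 0.0]
wrist_force: [-1.4, -1.6, 6.6]
finger_gap: 0.0543
finger_force: 31.9
clock: 22.85
eef_pos: [0.4575, 0.325, 0.2545]
tcp_rot: [-0.0, 0.018, 1.0, -0.0]
wrist_force: [-0.3, -0.6, -3.5]
finger_gap: 0.0533
finger_force: 32.7
shift sh [-0.5989 -1.26    0.0226] turn sh [-0.     -0.0001 -0.0004] mm [-119.8 -252.     4.5] deg [-0.  -0.  -0.1]
```

```bash
python3 -m creep '[[[-0.04,-0.08,0],[0,0,0]],[[-0.06,-0.12,0],[0,0,0]],[[-0.065,-0.14,0],[0,0,0]],[[-0.065,-0.14,0],[0,0,0]],[[-0.065,-0.14,0],[0,0,0]],[[-0.065,-0.14,0],[0,0,0]],[[-0.065,-0.14,0],[0,0,0]],[[-0.065,-0.14,0],[0,0,0]],[[-0.06,-0.12,0],[0,0,0]],[[-0.05,-0.1,0],[0,0,0]],[[0,0,0],[0,0,0]],[[0,0,0],[0,0,0]]]'
python3 - <<'E'
from h import *
rel(W(-.05,.05,.1015),down(YAW+np.pi))
im=capture('wrist')[:,:,::-1]
cv2.imwrite('pics/w8.png',im)
E
```

```text
clock: 23.85
eef_pos: [0.5677, 0.0679, 0.2519]
tcp_rot: [-0.003, 0.019, 1.0, 0.0]
wrist_force: [-0.4, 0.7, -3.2]
finger_gap: 0.0535
finger_force: 33.0
shift sh [-0.0068  0.0045  0.7522] turn sh [ 0.0002 -0.0018 -0.0012] mm [ -1.4   0.9 150.4] deg [ 0.  -0.3 -0.2]
```

View pics/w8.png

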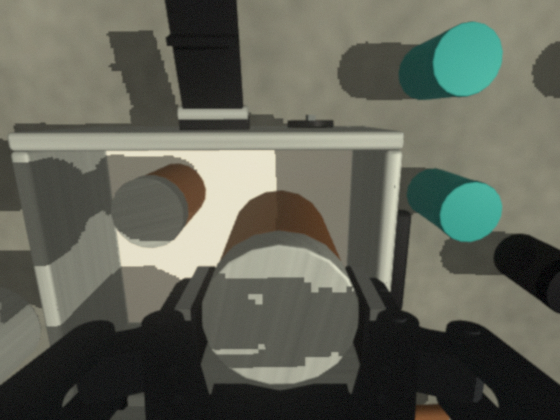

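The first jar stands at (150,208); the second is held over the left half, clear of it and of the wall. Lowering it.

```bash
python3 -m creep '[[[0,0,0.08],[0,0,0]],[[0,0,0.09],[0,0,0]],[[0,0,0.1],[0,0,0]],[[0,0,0.1],[0,0,0]],[[0,0,0.1],[0,0,0]],[[0,0,0.09],[0,0,0]],[[0,0,0.07],[0,0,0]],[[0,0,0.05],[0,0,0]],[[0,0,0.03],[0,0,0]],[[0,0,0.02],[0,0,0]],[[0,0,0],[0,0,0]],[[0,0,0],[0,0,0]]]'
python3 -m creep '[[[0,0,0.005],[0,0,0]],[[0,0,0.005],[0,0,0]],[[0,0,0.005],[0,0,0]],[[0,0,0.004],[0,0,0]],[[0,0,0],[0,0,0]],[[0,0,0],[0,0,0]]]'
```

```text
clock: 24.9
eef_pos: [0.5692, 0.0692, 0.1098]
tcp_rot: [0.0, 0.018, 1.0, -0.0]
wrist_force: [-0.1, -0.2, -2.0]
finger_gap: 0.0533
finger_force: 32.9
clock: 25.4
eef_pos: [0.5689, 0.0689, 0.1055]
tcp_rot: [-0.0, 0.018, 1.0, 0.0]
wrist_force: [-0.4, 0.1, -3.0]
finger_gap: 0.0537
finger_force: 32.9
```

```bash
python3 -m creep '[[[0,0,0.005],[0,0,0]],[[0,0,0.005],[0,0,0]],[[0,0,0.005],[0,0,0]],[[0,0,0.005],[0,0,0]],[[0,0,0],[0,0,0]],[[0,0,0],[0,0,0]]]'
```

```text
clock: 25.9
eef_pos: [0.5692, 0.069, 0.1019]
tcp_rot: [0.0, 0.018, 1.0, -0.0]
wrist_force: [-1.7, -0.2, 1.7]
finger_gap: 0.0538
finger_force: 33.3
```

```bash
python3 -m creep '[[[0,0,0.004],[0,0,0]],[[0,0,0],[0,0,0]],[[0,0,0],[0,0,0]]]'
python3 -m creep '[[[0,0,0],[0,0,0]],[[0,0,0],[0,0,0]],[[0,0,0],[0,0,0]],[[0,0,0],[0,0,0]],[[0,0,-0.04],[0,0,0]],[[0,0,-0.1],[0,0,0]],[[0,0,-0.15],[0,0,0]],[[0,0,-0.15],[0,0,0]],[[0,0,-0.15],[0,0,0]],[[0,0,-0.15],[0,0,0]],[[0,0,-0.05],[0,0,0]],[[0,0,0],[0,0,0]]]' 66 30
python3 -m creep '[[[0.1,0,-0.05],[0,0,0]],[[0.15,0,-0.05],[0,0,0]],[[0.1,0,0],[0,0,0]],[[0,0,0],[0,0,0]],[[0,0,0],[0,0,0]]]'
python3 - <<'E'
from h import *
t=np.radians(70); print(proj('scene',[W(.105-.17*np.cos(t)+.052*np.sin(t),y,.155+.17*np.sin(t)+.052*np.cos(t)) for y in(.055,-.055)]))
c=cam('wrist'); print(proj('',[W(-.05,-.048,.135),W(-.05,.05,.135)],c))
a=capture('wrist')[:,:,::-1]; b=capture('scene')[:,:,::-1]
cv2.imwrite('pics/end.png',np.hstack([cv2.resize(a,(400,300)),cv2.resize(b[115:280,180:400],(400,300))]))
E
```

```text
clock: 26.15
eef_pos: [0.5696, 0.0689, 0.1019]
tcp_rot: [0.001, 0.018, 1.0, -0.0]
wrist_force: [-2.1, -0.0, 7.7]
finger_gap: 0.0539
finger_force: 33.7
clock: 27.15
eef_pos: [0.5708, 0.0689, 0.2628]
tcp_rot: [0.004, 0.018, 1.0, -0.0]
wrist_force: [-0.0, -0.2, 0.6]
finger_gap: 0.066
finger_force: 0.0
clock: 27.57
eef_pos: [0.4979, 0.0716, 0.2773]
tcp_rot: [-0.001, 0.018, 1.0, 0.0]
wrist_force: [1.1, 0.9, -0.7]
finger_gap: 0.0661
finger_force: 0.0
[[314.90532645 194.40990843]
 [270.12793013 203.61361931]]
[[166.46472482 282.5155676 ]
 [279.18012972 282.49763885]]
```

View pics/end.png

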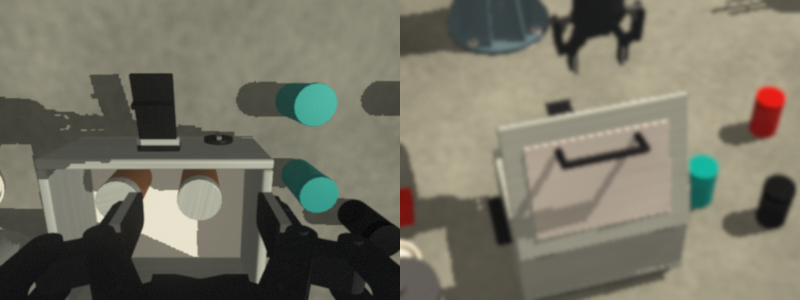

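Both jars stand upright in the pot, at wrist-half (119,200) and (199,198). The clip is out and the lid bar has not moved: ends at (267,204) and (316,196) in the scene picture. Handing in.

```bash
python3 -c "
from station import *
print(hand_in())"
```

```text
the job is handed in; nothing more can be done
None
```

I handed the job in at about 28 s on the robot's clock: the clip is open, the lid stands by itself at about 70°, and both jars are upright side by side on the pot floor. The last pictures confirm this, but the hand-in returned no verdict.

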